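# Unsnap the pink deckle from its paper mould

### The arm

A 6-joint arm with a two-finger parallel gripper is mounted at the origin on the work surface. World frame = base frame: x ahead of the robot, y to its left, z up, the work surface at z = 0. Lengths are in m, angles in rad, forces in N, time in s.
With the tool pointing down it reaches from about 0.375 to 0.925 m from the base axis. Payload 5.7 kg.
Tool frame: the origin (TCP) lies midway between the tips of the shut fingers; the grasp point (between the pads) lies 19 mm behind it; z points along the fingers, y is the direction in which the jaws open and shut (so a half turn about z gives the same grasp; the last joint's range is limited). The gripper opens to 88 mm and grips with 3 to 60 N. Pads are 20 mm wide; open, the fingers measure 115 mm over their backs; the gripper's body (75 mm by 178 mm) begins 61 mm behind the grasp point.
Start: joints at [1.066, 0.359, 1.51, -0, 1.272, -0.115], TCP at [0.228, 0.555, 0.223] pointing down, gripper open.
Joint ranges: [-2.97, 2.97], [-1.01, 2.36], [0.21, 2.38], [-0.96, 4.11], [0.2, 2.71], [-2.98, 2.98]. Speed limits (rad/s): [2.39, 2.39, 3.14, 3.14, 3.14, 3.14].

### API

Orientations are given as a unit quaternion [x, y, z, w].
In Python, from workcell import observe, imaging, order, finder gives the robot as it stands.
- The arm moves only by the tool play_rows, never from a script. Its argument "deltas" is a list of rows, each a list of 5 numbers: the shift along the tool's x, y, z in cm, then the turn about the tool's z in rad, then the opening, from 0 (shut) to 1 (fully open). In form: [[x, y, z, turn, hand], ...]. A call has 1 to 20 rows; each row is the pose to reach, as a shift and turn from the pose commanded when the call began, along the tool's axes at that moment; what a row does not reach only later rows make up. A row lasts 1/10 s, in which the tool goes at most 50 mm and 8.59 degrees, less where a joint would pass 70% of its speed; a pose out of reach is approached as far as the arm can. A call with a gripper value outside its range is refused whole. The fingers move at their own pace and stop on an object; the grip force is fixed at half the most. Time passes only in rows, so rows that repeat a pose let the fingers close. It gives the time, the measured TCP pose, the force and the opening at its end, in the units of the state.
- observe(): the state, without advancing time (a new reading comes with each control period).
- imaging.grab_frame(name): name is "scene" or "top" or "wrist"; returns the picture (480x640x3 uint8, red, green, blue); there is no depth.
- imaging.camera_params(name): a dict with "vertical_fov" (degrees; the focal length in pixels is half the picture's height over the tangent of half this angle, whatever the lens; pixels are square), "cx", "cy" (the principal point, pixels), "position" and "orientation" of the camera in the world. Camera axes: x right, y up, looking along -z (the intrinsics and any distortion apply to the point x, -y, -z); pixel columns grow to the right and rows downward; lengths in m; the calibration is good to about 2 mm. The wrist camera is an equidistant fisheye: a pixel r from the principal point sees the ray r / f radians off the axis. A picture is of the moment at which its call begins: read the wrist's pose just before it. camera_params takes no time and is no camera call; for the wrist camera it gives the pose at the moment of the call.
- order.job_done(): hands the job in, once; it reports no verdict.
Trained networks look in the newest picture that a camera, given by its name, has taken for a name from the list of things; names that differ only in an ending like _2 or _b are one class to them, and where a whole thing is asked for, a point or a joint stands for the part that bears it (a point fixed in the world has none). Each returns a list of dicts, best first, with "p" (0 to 1); they miss things now and then, are a little off and sometimes report something else, mostly with a low value. They report only what shows in the picture. A call takes as long as a camera call. They do not tell look-alikes from the thing itself.
- finder.recognise(camera, name): "centre" ([column, row] in pixels, amid what is visible of it).
- finder.masks_of(camera, name): "region" (480x640 bool, what is visible of it) and "centre" ([column, row] in pixels, amid what is visible of it).
- finder.spot_point(camera, name): "centre" ([column, row] in pixels: a listed point, or the origin of a listed thing).
The state is a dict: "time": time; "joints": joint angles; "dq": joint speeds; "effort": joint torques, N m; "tool_pos": TCP position; "tcp_rot": TCP orientation; "contact_force": force on the tool from outside, world axes, zero at the start; "moment": the same for the moment, N m; "finger_gap": finger opening in m.
Only numpy, scipy, OpenCV 4.12 (cv2) and the standard library are available. Lean on these libraries where they do the work, as an engineer would, in place of code of your own. Each camera call takes 0.05 s, during which the arm holds its last target.

### The job

On the paper-making table two small frames (deckles), one pink and one blue, are snapped onto their wooden moulds. Pull the pink one off its mould (it has a grip in its middle and comes off upwards) and gently lay it flat, grip upwards, in the middle of the sheet of cardboard. Leave the blue one snapped on its mould.

Things in the scene. Friction and masses are not known exactly. Their poses are not given: they have to be found in the camera images.
- deckle_pink: Pink deckle (upper frame of a hand paper mould): wooden rectangle 150 (x) x 110 (y) x 16 mm, rails 18 mm wide, open but for an 18 mm bar along its y through the centre, which carries the grip. Origin: centre of the underside, z up. 0.11 to 0.22 kg, balanced about its centre. It starts on the rim of its mould, 20 mm above the table; a brass bead sticks out 4 mm at each short end.
- grip_pink (a point): Point in the middle of the pink deckle's grip, 42 mm above the deckle's underside. The grip is a plain upright pink block, 18 mm thick (along the deckle's x), 60 mm long (along its y), from 16 to 56 mm above the underside; fingers close on it along the deckle's x.
- deckle_blue: Blue deckle, same shape and size as the pink one, snapped in the same way on another, equal mould. It stays there. Origin: centre of its underside.
- mould_pink: Pale wooden mould screwed to the table, rim 20 mm high, under the pink deckle. Steel cheeks, 46 mm high, stand 81 to 93 mm from its centre at both x ends; a spring ball in each snaps over the deckle's bead. A straight upward pull of about 10 to 16 N frees it, within the first 8 mm of travel. Guides 30 mm high along the y sides leave 2 mm of play. Origin: centre of its underside.
- cardboard: Flat brown cardboard sheet fixed on the table, 250 (its x) x 205 (its y) x 4 mm. Origin: centre of its underside, on the table; its top is 4 mm above that.
There are look-alikes about, which are no part of the job. Of the things shaped like the deckle_pink, the pink one is meant.

How it is judged:
On the way:
1. the pink deckle is pulled off its mould and lifted clear of it (underside more than 50 mm above the table) (height (world z) of deckle_pink above 0.05 m), for 0.1 s.
At the end, for the whole second after the job is handed in: The pink deckle lies at rest and flat (within 0.1 rad, grip up, underside within 6 mm of the sheet) on the cardboard, its centre within 40 mm of the sheet's centre, in any direction of turn; the blue deckle is still on its mould (moved less than 10 mm) (horizontal distance between deckle_pink and cardboard below 0.04 m and z of deckle_pink in the frame of cardboard below 0.01 m and angle between deckle_pink's own z axis and vertical below 0.1 rad and linear speed of deckle_pink below 0.02 m/s and distance of deckle_blue from where it was at the start of the episode below 0.01 m); the robot touches nothing.
It fails at once if the blue deckle is pulled off or shifted by more than 10 mm (distance of deckle_blue from where it was at the start of the episode above 0.01 m).
It fails at once if the pink deckle is dropped or slammed onto the cardboard (faster than 0.6 m/s when within 40 mm of it) (horizontal distance between deckle_pink and cardboard below 0.12 m and height (world z) of deckle_pink below 0.044 m and linear speed of deckle_pink above 0.6 m/s).
It also fails if it takes over 35 s, if anything falls off the work surface, if the arm or the gripper's body presses on something with over 40 N, if the wrist force passes 120 N, or if a joint passes its speed limit or range.

## Working session

There is one attempt and no reset: what is moved stays moved. The work goes in short steps, Python scripts to look and compute and a tool call to move; the robot and the scene stay as the last step left them, time stands still between calls to the robot, and variables do not carry over. Pictures are saved under pics/ and viewed, and the job is handed in when it is done.

Besides the shell and the picture viewer there is one more tool, called after "Emit:" by a JSON object that holds its "api" and its "payload", one argument or row to a line. play_rows: Moves the arm, as the interface text tells. Its arguments: {"type":"object","properties":{"deltas":{"type":"array"}},"required":["deltas"]}

```bash
mkdir -p pics; cat > h.py <<'E'
import numpy as np, cv2
from scipy.spatial.transform import Rotation as R
from workcell import observe, imaging, order, finder
def grab(cam,fn):
    p=imaging.camera_params(cam); im=imaging.grab_frame(cam); cv2.imwrite('pics/'+fn,im[:,:,::-1]); return im,p
def ray(p,px):
    f=240/np.tan(np.radians(p['vertical_fov'])/2)
    return f
def pix2world(cam,p,px,z):
    f=240/np.tan(np.radians(p['vertical_fov'])/2)
    u=(px[0]-p['cx']);v=(px[1]-p['cy'])
    if cam=='wrist':
        r=np.hypot(u,v);t=r/f
        d=np.array([np.sin(t)*u/max(r,1e-9),-np.sin(t)*v/max(r,1e-9),-np.cos(t)])
    else: d=np.array([u/f,-v/f,-1.])
    d=R.from_quat(p['orientation']).apply(d);o=np.array(p['position'])
    return o+d*(z-o[2])/d[2]
def world2pix(cam,p,X):
    f=240/np.tan(np.radians(p['vertical_fov'])/2)
    c=R.from_quat(p['orientation']).inv().apply(np.array(X)-np.array(p['position']))
    x,y,z=c[0],-c[1],-c[2]
    if cam=='wrist':
        r=np.hypot(x,y);t=np.arctan2(r,z);return np.array([p['cx']+f*t*x/r,p['cy']+f*t*y/r])
    return np.array([p['cx']+f*x/z,p['cy']+f*y/z])
E
python3 - <<'E'
from h import *
for c in ['top','scene','wrist']:
    im,p=grab(c,c+'0.png'); print(c,p)
    if c!='wrist':
        for n,z in [('deckle_pink',.03),('deckle_blue',.03),('grip_pink',.062),('cardboard',0.0),('mould_pink',0.0)]:
            for d in finder.spot_point(c,n)[:4]: print(n,d['p'],np.round(d['centre'],1),np.round(pix2world(c,p,d['centre'],z),3))
print(observe())
E
```

```text
top {'vertical_fov': 54.70515742944831, 'cx': 316.9856922869508, 'cy': 243.8274783165051, 'position': array([0.19953051, 0.10619733, 1.17457149]), 'orientation': array([-0.07849698,  0.08569618,  0.74047572, -0.66195928])}
deckle_pink 0.81 [251.9 349.7] [0.227 0.264 0.03 ]
deckle_pink 0.81 [165.3 187.1] [0.666 0.456 0.03 ]
deckle_pink 0.68 [219.2 257.2] [0.463 0.328 0.03 ]
deckle_pink 0.56 [150.5 334.9] [0.289 0.506 0.03 ]
deckle_blue 0.82 [449.3 208.4] [ 0.525 -0.271  0.03 ]
grip_pink 0.76 [160.4 181. ] [0.67  0.458 0.062]
grip_pink 0.68 [246.9 345.9] [0.236 0.27  0.062]
grip_pink 0.67 [140.6 331. ] [0.299 0.517 0.062]
grip_pink 0.57 [213.6 255.3] [0.462 0.335 0.062]
cardboard 0.85 [352.1 245.7] [ 0.462 -0.012  0.   ]
mould_pink 0.74 [222.7 257.6] [0.468 0.325 0.   ]
scene {'vertical_fov': 52.59386188275496, 'cx': 317.4033478161557, 'cy': 237.14403646813997, 'position': array([ 1.18417075, -0.05689704,  0.85383733]), 'orientation': array([0.28244177, 0.22575756, 0.58113642, 0.72906833])}
deckle_pink 0.79 [454.  178.2] [0.329 0.499 0.03 ]
deckle_pink 0.72 [412.9 228.2] [0.473 0.334 0
[... 733 characters left out ...]
)}
{'time': 0.65, 'joints': array([ 1.06588359e+00,  3.58762627e-01,  1.51036752e+00,  2.01117742e-05,
        1.27250844e+00, -1.15093067e-01]), 'dq': array([-2.35710158e-04, -7.26036270e-05,  9.16175967e-04, -9.35776819e-04,
       -5.12776641e-04, -1.32072585e-03]), 'effort': array([-3.41236773e-04, -5.15119994e+01, -2.71047270e+01,  6.73214276e-02,
        2.46474857e-02,  2.69115469e-05]), 'tool_pos': array([0.22800334, 0.55497709, 0.22265744]), 'tcp_rot': array([ 1.93680977e-01,  9.81064564e-01, -1.89407434e-05, -1.61601631e-05]), 'contact_force': array([ 0.63643582, -0.53135254,  0.27274466]), 'moment': array([ 0.0124041 , -0.02900337,  0.02248337]), 'finger_gap': 0.08801426784696893}
```

View pics/top0.png

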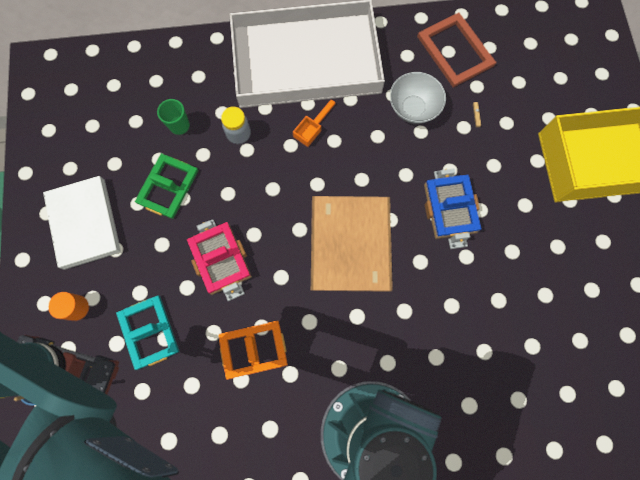

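View pics/scene0.png

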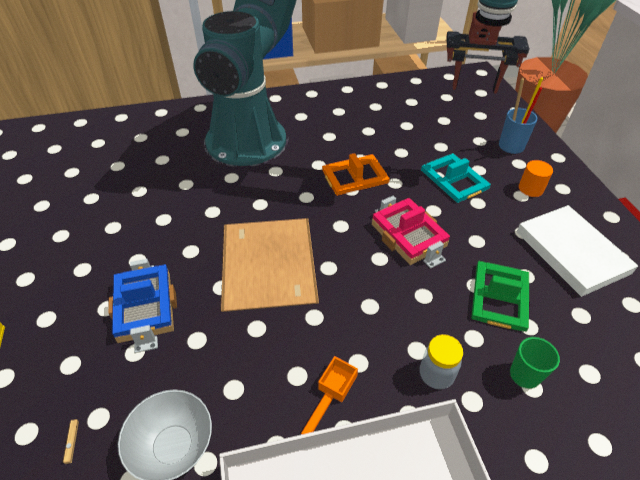

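View pics/wrist0.png

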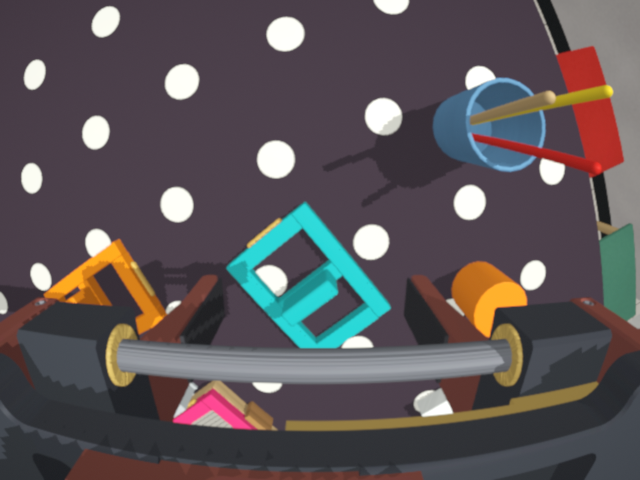

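The top view shows the pink deckle at about (218,257) with cheeks at (207,227) and (234,291), the cardboard at (352,245) and the blue deckle at (453,205). The green, teal and orange frames are look-alikes. Next I measure pose and yaw by colour in both views.

```bash
cat > m.py <<'E'
from h import *
def warp(cam,p,im,z,cx,cy,half=.15,s=2000):
    n=int(2*half*s); W=np.array([[cx-half,cy-half],[cx+half,cy-half],[cx+half,cy+half],[cx-half,cy+half]])
    src=np.float32([world2pix(cam,p,[*w,z]) for w in W]); dst=np.float32([[0,0],[n,0],[n,n],[0,n]])
    return cv2.warpPerspective(im,cv2.getPerspectiveTransform(src,dst),(n,n))
E
python3 - <<'E'
from m import *
for cam in ['top','scene']:
    p=imaging.camera_params(cam); im=cv2.imread(f'pics/{cam}0.png')
    for nm,z,c in [('pink',.036,(.46,.33)),('card',.004,(.465,-.012))]:
        half=.15 if nm=='pink' else .2
        w=warp(cam,p,im,z,*c,half=half); cv2.imwrite(f'pics/w_{cam}_{nm}.png',w)
        h=cv2.cvtColor(w,cv2.COLOR_BGR2HSV)
        m=cv2.inRange(h,(160,120,80),(179,255,255)) if nm=='pink' else cv2.inRange(h,(8,60,90),(22,255,255))
        m=cv2.morphologyEx(m,cv2.MORPH_OPEN,np.ones((7,7)))
        k=max(cv2.findContours(m,cv2.RETR_EXTERNAL,cv2.CHAIN_APPROX_NONE)[0],key=cv2.contourArea)
        r=cv2.minAreaRect(k); b=cv2.boxPoints(r)/2000-half+np.array(c)
        print(cam,nm,np.array(r[0])/2000-half+np.array(c),np.array(r[1])/2,r[2]); print(b.round(3).tolist())
    for n,z in [('deckle_pink',.036),('grip_pink',.062),('mould_pink',0)]: print(n, world2pix(cam,p,[.463,.33,z]))
E
cd pics; python3 -c "
import cv2,numpy as np
cv2.imwrite('pk.png',np.hstack([cv2.resize(cv2.imread(f'w_{c}_pink.png'),(400,400)) for c in ('top','scene')]))"
```

```text
top pink [0.46388039 0.33083644] [155.269104   114.36859894] 18.161680221557617
[[0.372, 0.361], [0.408, 0.252], [0.555, 0.301], [0.52, 0.409]]
top card [ 0.47091469 -0.00917674] [210.12826538 255.51553345] 82.93890380859375
[[0.331, -0.098], [0.585, -0.129], [0.611, 0.079], [0.357, 0.111]]
deckle_pink [217.84936034 256.77424433]
grip_pink [215.61572497 254.61503452]
mould_pink [220.78638062 259.613402  ]
scene pink [0.46758531 0.32943658] [162.53097534 127.32232666] 18.15726661682129
[[0.371, 0.365], [0.41, 0.244], [0.565, 0.294], [0.525, 0.415]]
scene card [ 0.47209502 -0.01061275] [207.84098816 255.84306335] 83.03652954101562
[[0.333, -0.098], [0.586, -0.129], [0.612, 0.077], [0.358, 0.108]]
deckle_pink [410.34251967 223.64774675]
grip_pink [411.93022697 215.79198388]
mould_pink [408.23074153 234.09654186]
```

View pics/pk.png

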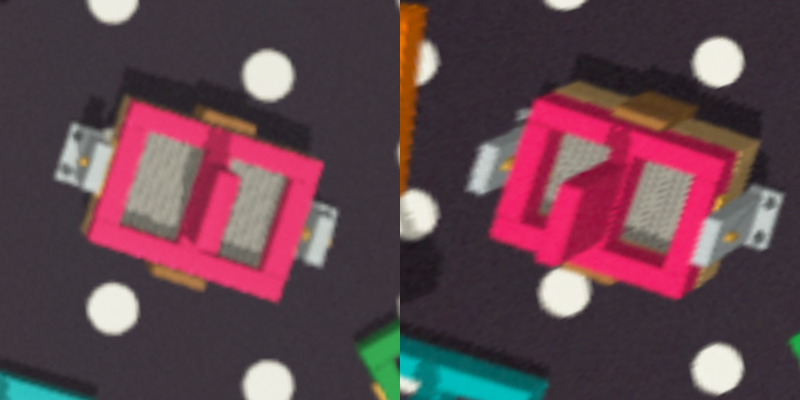

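Both views agree: pink deckle at (0.4635, 0.330), yaw 18.2°, and cardboard at (0.4715, -0.010), with sizes as given. Next I work out the shift to hover above the grip.

```bash
cat > go.py <<'E'
from h import *
def go(target,jaw_deg=None):
    s=observe(); r=R.from_quat(s['tcp_rot'])
    d=r.inv().apply(np.array(target)-s['tool_pos'])*100
    y=r.apply([0,1,0]); a=np.degrees(np.arctan2(y[1],y[0]))
    t=0
    if jaw_deg is not None: t=np.radians((a-jaw_deg+90)%180-90)
    print('cm',d.round(2),'turn',round(t,3),'jaw',a.round(2),'pos',s['tool_pos'].round(4),'z',r.apply([0,0,1]).round(3),'q',s['joints'].round(3),'t',s['time'],'F',s['contact_force'].round(1))
E
python3 -c "
from go import *
go([.4635,.330,.13],18.2)"
```

```text
cm [-30.33 -11.86   9.27] turn 0.863 jaw 67.66 pos [0.228  0.555  0.2227] z [-0. -0. -1.] q [ 1.066  0.359  1.51   0.     1.273 -0.115] t 0.65 F [ 0.6 -0.5  0.3]
```

Emit:
{"api": "play_rows", "payload": {
  "deltas": [
    [-1.5,-0.6,0,0.05,0.8],
    [-5,-2,0,0.15,0.8],
    [-9,-3.5,0.5,0.28,0.8],
    [-13,-5,1,0.41,0.8],
    [-17,-6.6,2,0.54,0.8],
    [-21,-8.2,4,0.66,0.8],
    [-25,-9.8,6,0.77,0.8],
    [-28,-11,8,0.84,0.8],
    [-30,-11.7,9,0.863,0.8],
    [-30.3,-11.9,9.3,0.863,0.8],
    [-30.3,-11.9,9.3,0.863,0.8],
    [-30.3,-11.9,9.3,0.863,0.8]
  ]
}}

```text
time: 1.85
tool_pos: [0.4626, 0.3302, 0.1302]
tcp_rot: [0.586, 0.81, 0.0, -0.0]
contact_force: [-0.1, 1.1, 0.0]
finger_gap: 0.0703
```

```bash
python3 -c "
from go import *
go([.4635,.330,.043],18.2)
im,p=grab('wrist','wrist1.png')
for d in finder.spot_point('wrist','grip_pink')[:3]: print(d['p'],d['centre'],pix2world('wrist',p,d['centre'],.062))
for z in(.036,): print([world2pix('wrist',p,[.4635+a*np.cos(.317)-b*np.sin(.317),.33+a*np.sin(.317)+b*np.cos(.317),z]).round() for a,b in((-.075,-.055),(.075,-.055),(.075,.055),(-.075,.055))])
print([world2pix('wrist',p,[.4635+a*np.cos(.317)-b*np.sin(.317),.33+a*np.sin(.317)+b*np.cos(.317),.076]).round() for a,b in((-.009,-.03),(.009,-.03),(.009,.03),(-.009,.03))])
"
```

```text
cm [-0.05  0.08  8.72] turn 0.0 jaw 18.23 pos [0.4626 0.3302 0.1302] z [ 0.  0. -1.] q [0.498 0.413 1.683 0.    1.045 0.18 ] t 1.85 F [-0.1  1.1  0. ]
0.94 [314.5, 258.0] [0.46392683 0.32826543 0.062     ]
0.72 [33.8, 233.1] [0.24746021 0.27611542 0.062     ]
0.67 [605.4, 184.8] [0.66245499 0.45381593 0.062     ]
[array([218., 313.]), array([411., 313.]), array([421., 170.]), array([208., 169.])]
[array([301., 307.]), array([329., 307.]), array([330., 214.]), array([300., 214.])]
```

View pics/wrist1.png

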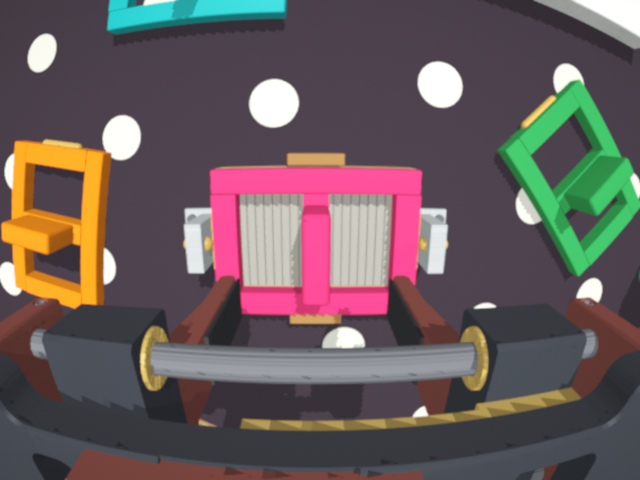

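The wrist view shows the pink frame with corners at about (212,168), (421,168) and (413,314), and the grip top spanning columns 301–330. My prediction is within 1–2 mm of this and the yaw is aligned, so I descend and close.

Emit:
{"api": "play_rows", "payload": {
  "deltas": [
    [0,0.05,2,0,0.8],
    [0,0.08,4.5,0,0.8],
    [0,0.08,6.5,0,0.8],
    [0,0.08,8,0,0.8],
    [0,0.08,8.7,0,0.8],
    [0,0.08,8.7,0,0.8],
    [0,0.08,8.7,0,0],
    [0,0.08,8.7,0,0],
    [0,0.08,8.7,0,0],
    [0,0.08,8.7,0,0],
    [0,0.08,8.7,0,0],
    [0,0.08,8.7,0,0],
    [0,0.08,8.7,0,0],
    [0,0.08,8.7,0,0]
  ]
}}

```text
time: 3.35
tool_pos: [0.4638, 0.3299, 0.0427]
tcp_rot: [0.586, 0.81, -0.0, 0.0]
contact_force: [0.2, 0.1, 1.1]
finger_gap: 0.0179
```

Gripped at 17.9 mm, which matches the 18 mm grip thickness. Now a slow straight pull up.

Emit:
{"api": "play_rows", "payload": {
  "deltas": [
    [0,0,-0.2,0,0],
    [0,0,-0.4,0,0],
    [0,0,-0.6,0,0],
    [0,0,-0.8,0,0],
    [0,0,-1.1,0,0],
    [0,0,-1.5,0,0],
    [0,0,-2,0,0],
    [0,0,-3,0,0],
    [0,0,-4,0,0],
    [0,0,-5.5,0,0],
    [0,0,-7,0,0],
    [0,0,-8,0,0],
    [0,0,-8.5,0,0],
    [0,0,-8.5,0,0]
  ]
}}

```text
time: 4.75
tool_pos: [0.4643, 0.3302, 0.1285]
tcp_rot: [0.586, 0.81, 0.001, 0.0]
contact_force: [0.0, 0.1, -1.4]
finger_gap: 0.018
```

```bash
python3 -c "
from go import *
go([.4715,-.010,.13])
go([.4715,-.010,.13],-7)
grab('wrist','wrist2.png');grab('scene','scene2.png')
import numpy as np
cv2.imwrite('pics/c2.png',np.hstack([cv2.resize(cv2.imread('pics/'+n),(400,300)) for n in('wrist2.png','scene2.png')]))
"
```

```text
cm [-32.54  -9.95  -0.17] turn 0 jaw 18.22 pos [0.4643 0.3302 0.1285] z [ 0.001  0.001 -1.   ] q [ 0.497  0.416  1.683 -0.     1.041  0.179] t 4.75 F [ 0.   0.1 -1.4]
cm [-32.54  -9.95  -0.17] turn 0.44 jaw 18.22 pos [0.4643 0.3302 0.1285] z [ 0.001  0.001 -1.   ] q [ 0.497  0.416  1.683 -0.     1.041  0.179] t 4.75 F [ 0.   0.1 -1.4]
```

View pics/c2.png

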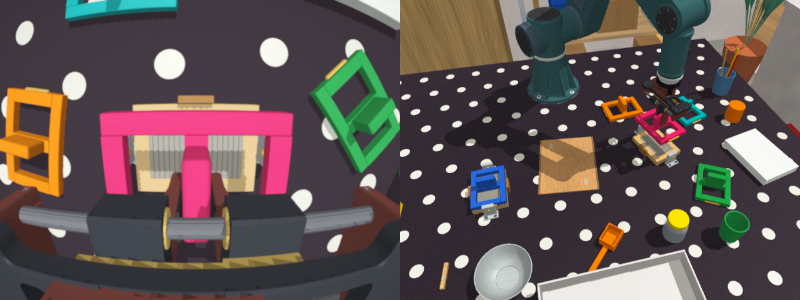

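The pink deckle is off and held in the gripper, and the empty mould shows beneath it. Now I move over the cardboard.

Emit:
{"api": "play_rows", "payload": {
  "deltas": [
    [-1.5,-0.5,0,0.02,0],
    [-4,-1.2,0,0.06,0],
    [-7,-2.1,0,0.1,0],
    [-10.5,-3.2,0,0.15,0],
    [-14,-4.3,0,0.2,0],
    [-17.5,-5.4,0,0.25,0],
    [-21,-6.5,0,0.3,0],
    [-24.5,-7.6,0,0.35,0],
    [-27.5,-8.5,0,0.4,0],
    [-30,-9.2,0,0.43,0],
    [-32,-9.8,0,0.44,0],
    [-32.5,-10,0,0.44,0],
    [-32.5,-10,0,0.44,0],
    [-32.5,-10,0,0.44,0]
  ]
}}

```text
time: 6.25
tool_pos: [0.4698, -0.0096, 0.1274]
tcp_rot: [0.749, 0.663, -0.0, -0.0]
contact_force: [-0.3, -0.3, -2.1]
finger_gap: 0.0174
```

```bash
python3 -c "
from go import *
go([.4715,-.010,.029],-7)
s=observe()
im,p=grab('wrist','wrist3.png');grab('scene','scene3.png')
r=R.from_quat(s['tcp_rot'])
print([world2pix('wrist',p,s['tool_pos']+r.apply([b,a,.007])).round() for a in(-.075,.075) for b in (-.055,.055)])
cv2.imwrite('pics/c3.png',np.hstack([cv2.resize(cv2.imread('pics/'+n),(400,300)) for n in('wrist3.png','scene3.png')]))
"
```

```text
cm [-0.02  0.19  9.84] turn -0.0 jaw -7.01 pos [ 0.4698 -0.0096  0.1274] z [-0.001  0.    -1.   ] q [-0.168  0.294  1.895  0.     0.954 -0.046] t 6.25 F [-0.3 -0.3 -2.1]
[array([182., 376.]), array([157., 181.]), array([444., 376.]), array([468., 181.])]
```

View pics/c3.png

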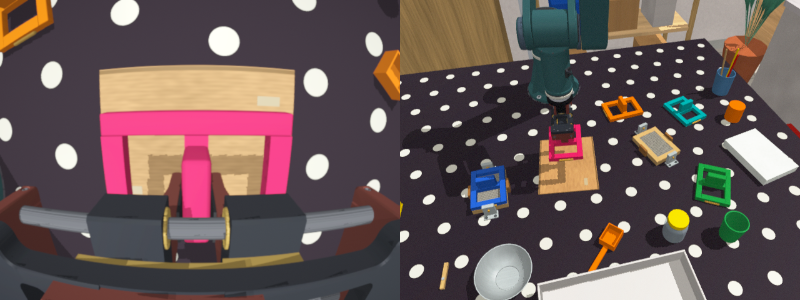

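View pics/wrist3.png

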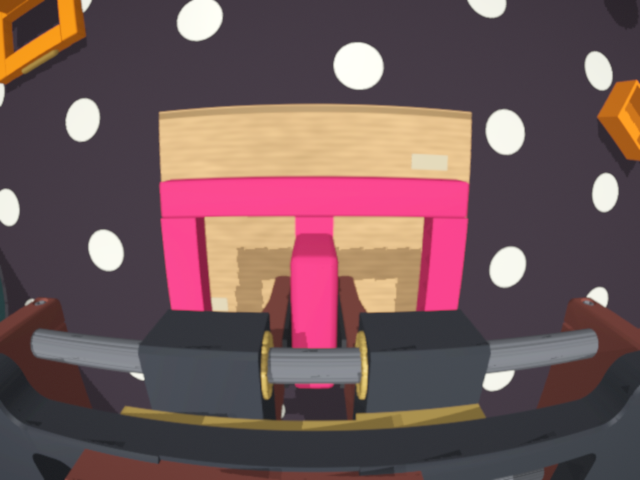

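The held deckle's far corners at (160,182) and (468,181) match the level, no-slip prediction. I lower it gently to just above the sheet.

Emit:
{"api": "play_rows", "payload": {
  "deltas": [
    [0,0.1,1,0,0],
    [0,0.2,2.5,0,0],
    [0,0.2,4,0,0],
    [0,0.2,5.5,0,0],
    [0,0.2,6.8,0,0],
    [0,0.2,7.8,0,0],
    [0,0.2,8.6,0,0],
    [0,0.2,9.1,0,0],
    [0,0.2,9.4,0,0],
    [0,0.2,9.6,0,0],
    [0,0.2,9.7,0,0],
    [0,0.2,9.7,0,0]
  ]
}}

```text
time: 7.55
tool_pos: [0.4726, -0.0103, 0.0308]
tcp_rot: [0.749, 0.663, 0.0, 0.0]
contact_force: [0.2, -0.5, -1.9]
finger_gap: 0.0178
```

Emit:
{"api": "play_rows", "payload": {
  "deltas": [
    [0,0,0.1,0,0],
    [0,0,0.2,0,0],
    [0,0,0.3,0,0],
    [0,0,0.35,0,0],
    [0,0,0.38,0,0],
    [0,0,0.38,0,0]
  ]
}}

```text
time: 8.15
tool_pos: [0.4724, -0.0102, 0.0268]
tcp_rot: [0.749, 0.663, -0.0, -0.0]
contact_force: [-0.7, 0.6, -1.7]
finger_gap: 0.0177
```

Not yet loaded, so I lower a little more until contact.

Emit:
{"api": "play_rows", "payload": {
  "deltas": [
    [0,0,0.05,0,0],
    [0,0,0.1,0,0],
    [0,0,0.1,0,0]
  ]
}}

```text
time: 8.45
tool_pos: [0.4724, -0.0102, 0.0266]
tcp_rot: [0.749, 0.663, 0.0, 0.0]
contact_force: [-3.0, -0.3, 10.0]
finger_gap: 0.0176
```

It's on the sheet (10 N upward). I ease off slightly, open, then retreat straight up.

Emit:
{"api": "play_rows", "payload": {
  "deltas": [
    [0,0,-0.05,0,0],
    [0,0,-0.05,0,0.3],
    [0,0,-0.05,0,0.5],
    [0,0,-0.05,0,0.6],
    [0,0,-0.05,0,0.6],
    [0,0,-0.05,0,0.6],
    [0,0,-1,0,0.6],
    [0,0,-3,0,0.6],
    [0,0,-6,0,0.6],
    [0,0,-10,0,0.6],
    [0,0,-13,0,0.6],
    [0,0,-15,0,0.6],
    [0,0,-15,0,0.6]
  ]
}}

```text
time: 9.75
tool_pos: [0.4746, -0.0105, 0.1792]
tcp_rot: [0.749, 0.663, 0.002, 0.003]
contact_force: [-0.1, -0.4, -0.4]
finger_gap: 0.0527
```

```bash
python3 - <<'E'
from m import *
s=observe(); print(s['tool_pos'],s['finger_gap'],s['contact_force'],s['time'])
im,p=grab('wrist','wrist4.png'); grab('scene','scene4.png'); grab('top','top4.png')
print([world2pix('wrist',p,[.472+a*np.cos(-.122)-b*np.sin(-.122),-.010+a*np.sin(-.122)+b*np.cos(-.122),.02]).round() for a,b in((-.075,-.055),(.075,-.055),(.075,.055),(-.075,.055))])
for cam in('top','scene'):
    p=imaging.camera_params(cam); im=cv2.imread(f'pics/{cam}4.png'); c=(.47,-.01)
    h=cv2.cvtColor(warp(cam,p,im,.02,*c),cv2.COLOR_BGR2HSV)
    m=cv2.morphologyEx(cv2.inRange(h,(160,120,80),(179,255,255)),cv2.MORPH_OPEN,np.ones((7,7)))
    r=cv2.minAreaRect(max(cv2.findContours(m,cv2.RETR_EXTERNAL,cv2.CHAIN_APPROX_NONE)[0],key=cv2.contourArea))
    print(cam,np.array(r[0])/2000-.15+c,np.array(r[1])/2,r[2])
cv2.imwrite('pics/c4.png',np.hstack([cv2.resize(cv2.imread('pics/'+n),(400,300)) for n in('wrist4.png','scene4.png')]))
E
```

```text
[ 0.47459536 -0.01054664  0.17922279] 0.05267517530615637 [-0.1210368  -0.35528485 -0.41501878] 9.75
[array([229., 283.]), array([389., 283.]), array([395., 164.]), array([223., 164.])]
top [0.48609669 0.04211739] [  7.9036417  135.63554382] 81.09828186035156
scene [ 0.47957217 -0.01159207] [110.35890961 160.65740967] 83.0887680053711
```

View pics/c4.png

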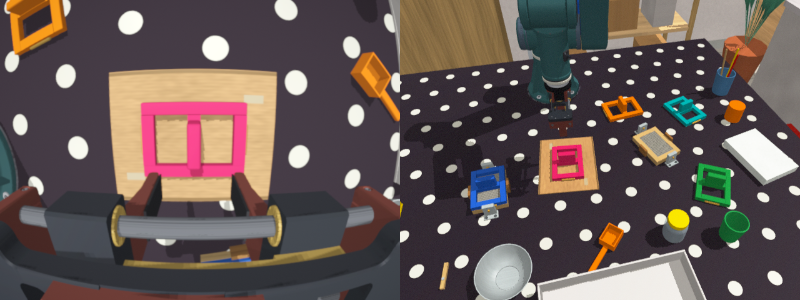

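The wrist view shows the frame lying flat, spanning about (229,163) to (392,285), which matches the level prediction within 1–2 mm. It is central on the sheet and the gripper is clear. Blue is still on its mould.

```bash
python3 -c "
from h import *
a=cv2.imread('pics/scene0.png')[255:355,100:185].astype(int);b=cv2.imread('pics/scene4.png')[255:355,100:185].astype(int)
print('blue diff',abs(a-b).mean())
print(order.job_done())"
```

```text
blue diff 10.329960784313725
the job is handed in; nothing more can be done
None
```

```bash
python3 -c "
import cv2,numpy as np
for n in('scene0','scene4'):
    h=cv2.cvtColor(cv2.imread(f'pics/{n}.png')[255:355,100:185],cv2.COLOR_BGR2HSV)
    m=cv2.inRange(h,(105,150,50),(125,255,255)); print(n,cv2.boundingRect(m),np.argwhere(m).mean(0))"
```

```text
scene0 (12, 9, 59, 73) [42.41539036 39.77325364]
scene4 (12, 9, 59, 73) [42.53065062 39.6833396 ]
```

I pulled the pink deckle off its mould by its grip, carried it over and laid it flat, grip up, on the cardboard. I released it, backed the gripper about 15 cm straight up, and handed the job in at about 10 s. No verdict is reported.

**What the last checks showed:**
- **Placement:** the wrist view matches a level deckle at about (0.472, -0.010), within 1–2 mm. That is practically the sheet centre I measured at (0.4715, -0.010).
- **Contact:** it met the sheet slowly, with about 10 N of upward force. After release the measured force was near zero.
- **Blue deckle:** its outline in the scene camera is identical before and after, to within 0.2 px.

**Checks that failed or disagreed:**
- **Top camera:** the arm hid the deckle in the last picture, so its fit there is meaningless.
- **Scene camera:** its fit put the pink deckle's centre about 8 mm off in x. I put this down to the upright grip widening the outline.
- **Blue brightness:** a plain brightness comparison of the blue area did show a difference, probably the arm's shadow. I only made the outline comparison, from the saved pictures, after handing in.

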